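Rack machined pivot pins with the chamfered end to the fence

TASK

Take the two steel pivot pins from the tray one at a time: feel which end is chamfered by bringing one end of the pin squarely up to the gauge bore and trying to push it in (a chamfered end goes in a little way, a square end stops at the face), then lay that pin in a free slot of the green V rack before fetching the next. In the end both must rest in the rack like the pin already there, one to a slot, centred between its V rests, with the chamfered ends of all three towards the fence; leave the oil bottle, wrench and brush where they are.

Things in the scene. Friction and masses are not known exactly. Their poses are not given: they have to be found in the camera images.
- pin_a_mid (a point): one of three alike steel pins, lying in the tray, 80 mm long, 0.24 kg: a 24 x 24 mm square body 32 mm long in the middle, a round spigot 18 mm in diameter, 24 mm long at each end. One end is chamfered (to 8 mm over its last 10 mm), the other cut square. Origin: the pin's centre, 12 mm above the tray floor; x axis along the pin. The axes do NOT tell which end is chamfered, it differs from pin to pin
- pin_b_mid (a point): one of three alike steel pins, lying in the tray, 80 mm long, 0.24 kg: a 24 x 24 mm square body 32 mm long in the middle, a round spigot 18 mm in diameter, 24 mm long at each end. One end is chamfered (to 8 mm over its last 10 mm), the other cut square. Origin: the pin's centre, 12 mm above the tray floor; x axis along the pin. The axes do NOT tell which end is chamfered, it differs from pin to pin
- pin_c_mid (a point): the third pin, like the other two, already racked in slot0 with its chamfered end to the fence; origin at its centre, x axis along the pin (either way)
- bore (a point): centre of the bore's mouth in the face of the fixed dark gauge block (face 70 mm wide, 95 mm high, grey foot 8 mm thick standing out 20 mm in front), 60 mm above the table. Level bore, 15 mm in diameter, 30 mm deep, through; x axis points into it. A chamfered end goes in about 7 mm (pin centre then 33 mm from here), a square end stops at the face (40 mm)
- slot0 (a point): where the centre of a pin racked in the rack's -y end slot comes to rest, 56 mm above the table; pins lie along its x axis, which points to the fence. Each slot is two upright 90-degree V rests, 10 mm thick, centred 27 mm either side of here, that carry the round spigots; V tops 62 mm above the table, 36 mm wide: self-centring. Between the rests 44 mm are free for fingers, down to the 8 mm base plate
- slot1 (a point): where the centre of a pin racked in the rack's middle slot comes to rest, 56 mm above the table; pins lie along its x axis, which points to the fence. Slots are 60 mm apart along y; the fixed green rack measures 125 mm along x, 200 mm along y
- slot2 (a point): where the centre of a pin racked in the rack's +y end slot comes to rest, 56 mm above the table; pins lie along its x axis, which points to the fence. Built like the other slots
- fence (a point): middle of the inner face of the rack's fence, the one upright plate (78 mm high, 6 mm thick, along the rack's y) that closes the rack's +x side, 56.5 mm from the slot centres
- tray: fixed shallow plywood tray, 220 x 260 mm, rim 14 mm high, walls and floor 5 mm thick; origin under its centre
- oil: bystander: grey plastic oil bottle, 56 mm in diameter, 130 mm high, standing; origin at its underside
- wrench: bystander: steel wrench 140 mm long lying on the table
- brush: bystander: hand brush 180 mm long lying on the table
Not all that is in view belongs to the job. Leave any yellow look-alike of the part that bears pin_b_mid alone. Leave any turquoise look-alike of the part that bears pin_a_mid alone.

How it is judged:
By the outcome, as a careful person would: the job done as asked, in the order asked, and still so for the second after the job is handed in, with the robot touching nothing.
It also fails if it takes over 69 s, if anything falls off the work surface, if the arm or the gripper's body presses on something with over 40 N, if the wrist force passes 120 N, or if a joint passes its speed limit or range.

ROBOT

A 6-joint arm with a two-finger parallel gripper is mounted at the origin on the work surface. World frame = base frame: x ahead of the robot, y to its left, z up, the work surface at z = 0. Lengths are in m, angles in rad, forces in N, time in s.
With the tool pointing down it reaches from about 0.375 to 0.9 m from the base axis. Payload 3.1 kg.
Tool frame: the origin (TCP) lies at the very end of the fingers, on their centre line; the grasp point (between the pads) lies 19 mm behind it; z points along the fingers, y is the direction in which the jaws open and shut (so a half turn about z gives the same grasp; the last joint's range is limited). The gripper opens to 87 mm and grips with 3 to 60 N. Pads are 19 mm wide; open, the fingers measure 117 mm over their backs; the gripper's body (75 mm by 190 mm) begins 51 mm behind the grasp point.
Start: joints at [1.151, 0.527, 1.433, -0, 1.181, -0.178], TCP at [0.15, 0.607, 0.223] pointing down, gripper open.
Joint ranges: [-3.08, 3.08], [-0.75, 2.2], [0.22, 2.44], [-1.43, 4.57], [0, 2.65], [-2.85, 2.85]. Speed limits (rad/s): [2.79, 2.79, 3.14, 3.14, 3.14, 3.14].

INTERFACE

Orientations are given as a unit quaternion [x, y, z, w].
In Python, from rig import robot gives the robot as it stands. The module is installed in compiled form; this text tells all that it offers.
- The arm moves only by the tool carry_out, never from a script. Its argument "series" is a list of rows, each a list of 7 numbers: the shift along the tool's x, y, z in mm, then the turn, a rotation vector about the tool's x, y, z in degrees, then the gripper command: -1 is shut, 1 is fully open, values between are in proportion. In form: [[tx, ty, tz, rx, ry, rz, claw], ...]. A call has 1 to 8 rows; each row is the pose to reach, as a shift and turn from the pose measured when the call began, along the tool's axes at that moment; what a row does not reach only later rows make up. A row lasts 1/8 s, in which the tool goes at most 62.5 mm and 10.7 degrees, less where a joint would pass 70% of its speed; a pose out of reach is approached as far as the arm can. A call with a gripper value outside its range is refused whole. The fingers move at their own pace and stop on an object; "force" is the grip in N (left out, the last holds). Time passes only in rows, so rows that repeat a pose let the fingers close. It gives the time, the measured TCP pose, the force and the opening at its end, in the units of the state.
- robot.get_obs(): the state, without advancing time (a new reading comes with each control period).
- robot.camera(name): name is "scene" or "top" or "wrist"; returns a dict with "pixels" (400x640x3 uint8, red, green, blue), "fx", "fy", "cx", "cy" (pixels), "position" and "attitude" of the camera in the world. Camera axes: x right, y down, z forward; pixel columns grow to the right and rows downward; lengths in m; the calibration is good to about 2 mm. A picture is of the moment at which its call begins. There is no depth.
- robot.hand_in(): hands the job in, once; it reports no verdict.
The state is a dict: "time": time; "q": joint angles; "joint_velocities": joint speeds; "joint_torque": joint torques, N m; "position": TCP position; "tool_rot": TCP orientation; "ft_force": force on the tool from outside, world axes, zero at the start; "moment": the same for the moment, N m; "grip_width": finger opening in m.
Only numpy, scipy, OpenCV 4.12 (cv2) and the standard library are available. Lean on these libraries where they do the work, as an engineer would, in place of code of your own. Each camera call takes 0.05 s, during which the arm holds its last target.

## Working session

There is one attempt and no reset: what is moved stays moved. The work goes in short steps, Python scripts to look and compute and a tool call to move; the robot and the scene stay as the last step left them, time stands still between calls to the robot, and variables do not carry over. Pictures are saved under pics/ and viewed, and the job is handed in when it is done.

Besides the shell and the picture viewer there is one more tool, called after ">>>" by a JSON object that holds its "method" and its "body". carry_out: Moves the arm, as the interface text tells. Its arguments: {"type":"object","properties":{"series":{"type":"array"},"force":{"type":"number"}},"required":["series"]}

```bash
mkdir -p pics; cat > h.py <<'E'
import numpy as np, cv2
from scipy.spatial.transform import Rotation as R
from rig import robot
def snap(n,f):
    c=robot.camera(n); cv2.imwrite(f,cv2.cvtColor(c['pixels'],cv2.COLOR_RGB2BGR))
    import pickle; pickle.dump(c,open(f[:-4]+'.pkl','wb')); return c
def load(f):
    import pickle; return pickle.load(open(f,'rb'))
def att(c):
    a=np.array(c['attitude']); return R.from_matrix(a) if a.shape==(3,3) else R.from_quat(a)
def px2w(c,u,v,z):
    d=att(c).apply([(u-c['cx'])/c['fx'],(v-c['cy'])/c['fy'],1]); p=np.array(c['position'])
    return p+d*(z-p[2])/d[2]
def w2px(c,P):
    q=att(c).inv().apply(np.array(P)-np.array(c['position'])); return c['fx']*q[0]/q[2]+c['cx'],c['fy']*q[1]/q[2]+c['cy']
def crop(f,o,x0,y0,x1,y1,s):
    im=cv2.imread(f)[y0:y1,x0:x1]; cv2.imwrite(o,cv2.resize(im,None,fx=s,fy=s,interpolation=cv2.INTER_CUBIC))
E
python3 - <<'E'
from h import *
print(robot.get_obs())
for n in['scene','top','wrist']:
    c=snap(n,f'pics/{n}0.png'); print(n,{k:c[k] for k in c if k!='pixels'})
E
```

```text
{'time': 0.0, 'q': array([ 1.15054809e+00,  5.28473835e-01,  1.43389836e+00, -1.64691609e-05,
        1.18137683e+00, -1.78491647e-01]), 'joint_velocities': array([ 5.78833353e-04,  4.83173950e-04, -1.77489535e-03,  4.15304431e-04,
       -8.57929493e-04,  5.03394215e-05]), 'joint_torque': array([ 9.73414426e-04, -4.40043175e+01, -1.76593816e+01,  6.34613307e-02,
        5.81411412e-02, -1.73778681e-04]), 'position': array([0.14929982, 0.60615702, 0.22156817]), 'tool_rot': array([ 1.20580956e-01,  9.92702912e-01, -1.03247751e-03, -3.10700961e-04]), 'ft_force': array([ 0.27725717, -0.05795941,  0.33639635]), 'moment': array([-0.03762441,  0.0314365 ,  0.00344112]), 'grip_width': 0.08704216056600247}
scene {'fx': 364.13146442287064, 'fy': 364.13146442287064, 'cx': 319.0360222133416, 'cy': 200.24526937833448, 'position': array([0.88512392, 0.52631194, 0.88839358]), 'attitude': array([ 0.2640872 ,  0.92285475, -0.27123507, -0.0709126 ])}
top {'fx': 380.08008008351294, 'fy': 380.08008008351294, 'cx': 327.8255061992256, 'cy': 196.4117406351382, 'position': array([0.35037879, 0.05733161, 1.35666441]), 'attitude': array([ 0.74030688, -0.66438821,  0.07001471, -0.07504639])}
wrist {'fx': 359.9721020002431, 'fy': 359.9721020002431, 'cx': 315.5161060312603, 'cy': 204.15333853574083, 'position': array([0.07302551, 0.62448749, 0.38389286]), 'attitude': array([0.77925649, 0.60990984, 0.08837175, 0.1138409 ])}
```

View pics/scene0.png

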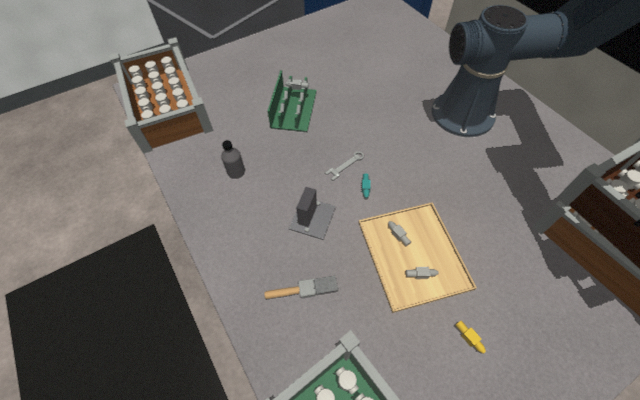

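View pics/top0.png

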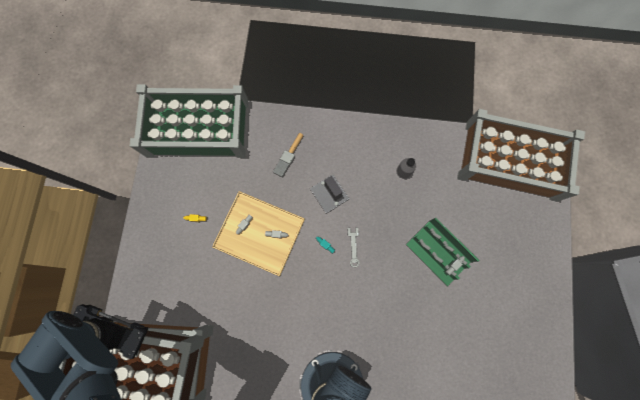

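View pics/wrist0.png

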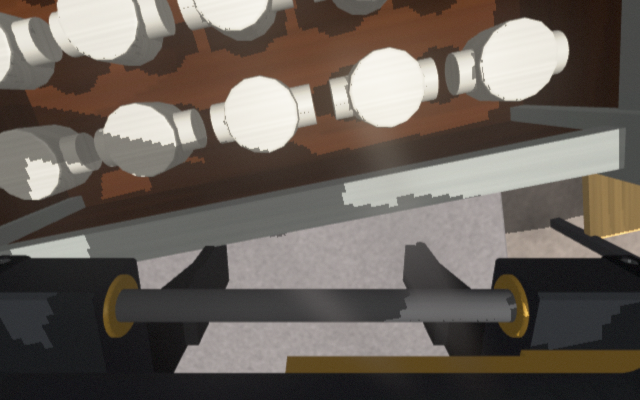

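```bash
python3 - <<'E'
from h import *
crop('pics/top0.png','pics/t1.png',205,160,365,280,5)
crop('pics/top0.png','pics/t2.png',390,130,510,300,5) if 0 else crop('pics/top0.png','pics/t2.png',390,200,490,290,6)
crop('pics/scene0.png','pics/s1.png',280,160,480,310,4)
crop('pics/scene0.png','pics/s2.png',220,60,340,190,4.5)
E
```

```text
(no output)
```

View pics/t1.png

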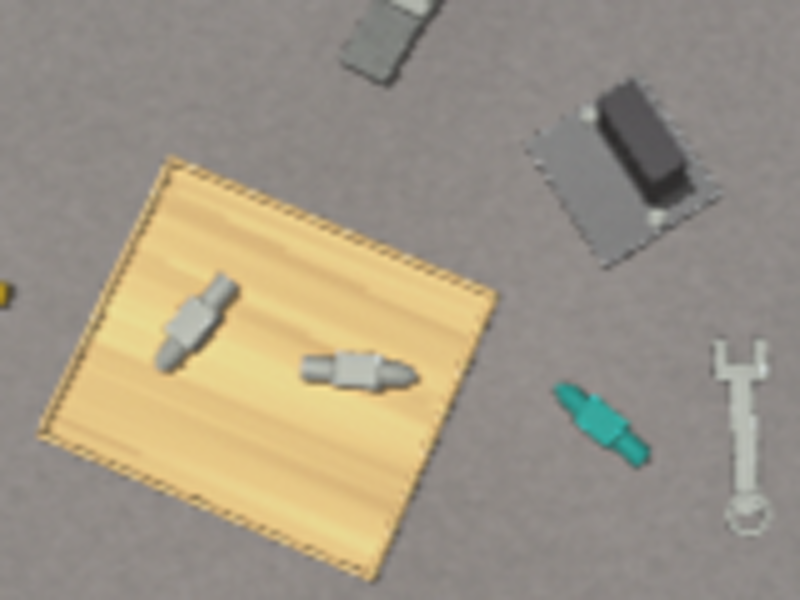

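View pics/t2.png

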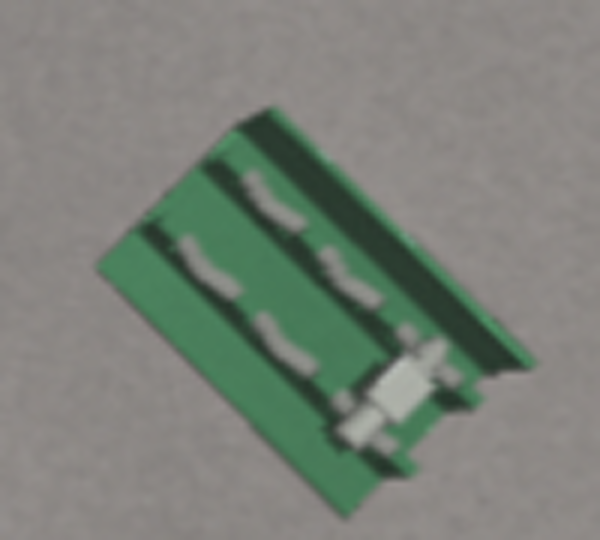

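View pics/s1.png

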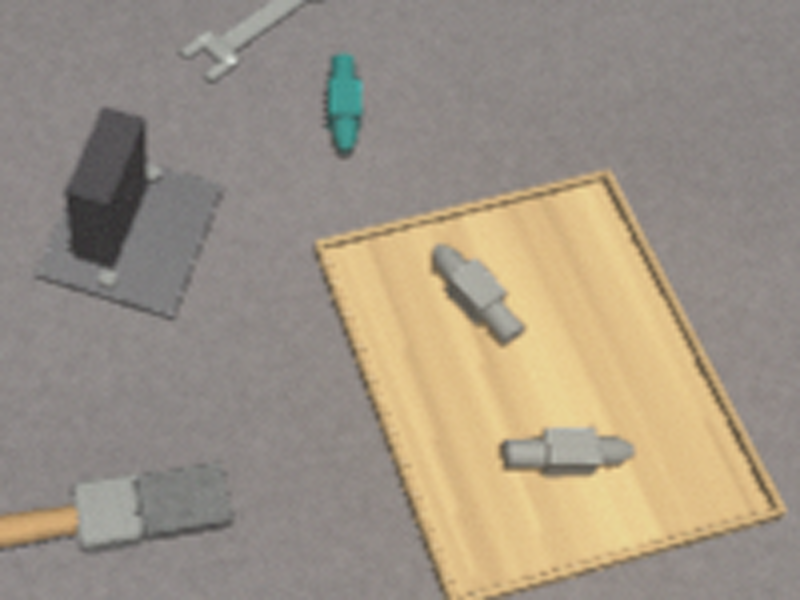

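View pics/s2.png

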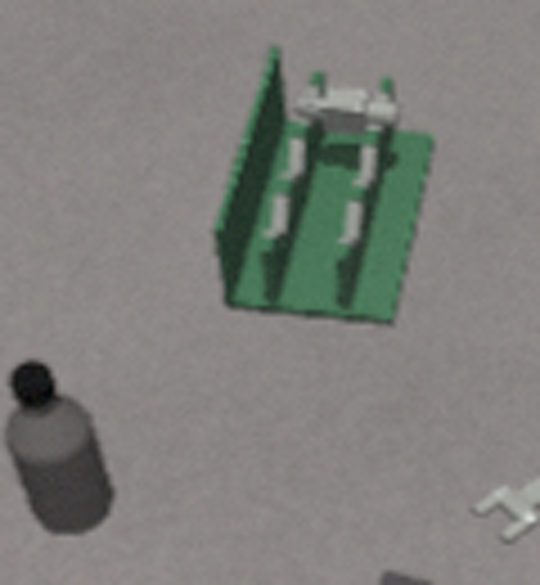

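```bash
python3 - <<'E'
from h import *
np.set_printoptions(precision=4,suppress=True)
c=load('pics/top0.pkl')
t1=lambda u,v:(205+u/5-.4,160+v/5-.4)
t2=lambda u,v:(390+u/6-.42,200+v/6-.42)
for n,(u,v),z in [('padL',t1(192,322),.029),('pLup',t1(229,285),.026),('pLlow',t1(164,362),.026),
 ('pR',t1(358,371),.029),('pRl',t1(304,368),.026),('pRr',t1(415,376),.026),
 ('f1',t1(530,140),.004),('f2',t1(605,268),.004),('f3',t1(720,193),.004),('scr1',t1(588,115),.01),('scr2',t1(657,217),.01),
 ('bt1',t1(598,97),.095),('bt2',t1(633,80),.095),('bt3',t1(687,165),.095),('bt4',t1(652,190),.095),
 ('turq',t1(602,422),.012),('pinc',t2(400,388),.068),('c_up',t2(436,348),.062),('c_low',t2(355,430),.062),
 ('rk1',t2(97,265),.004),('rk2',t2(345,520),.004),('fenceL',t2(274,107),.078),('fenceR',t2(535,365),.078)]:
    print(n,px2w(c,u,v,z))
w=load('pics/wrist0.pkl'); o=R.from_quat([.120580956,.992702912,-.00103247,-.000310701])
print('cam in tool',o.inv().apply(w['position']-np.array([0.1493,0.60616,0.22157])),(o.inv()*att(w)).as_matrix())
s=load('pics/scene0.pkl')
s1=lambda u,v:(280+u/4-.375,160+v/4-.375)
for n,(u,v),z in [('f_a',s1(37,277),.004),('f_b',s1(172,318),.004),('f_c',s1(224,188),.004),('scr1',s1(107,278),.01),('scr2',s1(155,172),.01),
 ('t1',s1(70,190),.095),('t2',s1(100,203),.095),('t3',s1(146,120),.095),('t4',s1(106,108),.095),('bottom',s1(108,268),.008),
 ('pa',s1(478,285),.029),('pb',s1(573,448),.029)]: print('S',n,px2w(s,u,v,z))
E
```

```text
padL [0.4956 0.3674 0.029 ]
pLup [0.5248 0.3461 0.026 ]
pLlow [0.4659 0.3833 0.026 ]
pR [0.474  0.2469 0.029 ]
pRl [0.4723 0.2852 0.026 ]
pRr [0.4751 0.2072 0.026 ]
f1 [0.6573 0.1484 0.004 ]
f2 [0.5691 0.0837 0.004 ]
f3 [0.633  0.0066 0.004 ]
scr1 [0.6791 0.1081 0.01  ]
scr2 [0.6092 0.0503 0.01  ]
bt1 [0.6717 0.0995 0.095 ]
bt2 [0.6863 0.077  0.095 ]
bt3 [0.6309 0.0342 0.095 ]
bt4 [0.611 0.056 0.095]
turq [0.4585 0.0737 0.012 ]
pinc [ 0.4342 -0.3706  0.068 ]
c_up [ 0.459  -0.3919  0.062 ]
c_low [ 0.4088 -0.3485  0.062 ]
rk1 [ 0.4908 -0.2108  0.004 ]
rk2 [ 0.3597 -0.3631  0.004 ]
fenceL [ 0.583  -0.2901  0.078 ]
fenceR [ 0.4542 -0.4413  0.078 ]
cam in tool [ 0.0785 -0.0008 -0.1623] [[-0.001  -0.9584 -0.2856]
 [ 1.     -0.0013  0.0007]
 [-0.001  -0.2856  0.9584]]
S f_a [0.7167 0.0755 0.004 ]
S f_b [0.6547 0.1513 0.004 ]
S f_c [0.5688 0.0838 0.004 ]
S scr1 [0.6777 0.1046 0.01  ]
S scr2 [0.6052 0.0494 0.01  ]
S t1 [0.6854 0.0782 0.095 ]
S t2 [0.6741 0.0968 0.095 ]
S t3 [0.6161 0.058  0.095 ]
S t4 [0.6335 0.0357 0.095 ]
S bottom [0.6727 0.0974 0.008 ]
S pa [0.4766 0.249  0.029 ]
S pb [0.4981 0.3698 0.029 ]
```

```bash
cat >> h.py <<'E'
np.set_printoptions(precision=4,suppress=True)
def down(h):
    h=np.radians(h); x=np.array([np.cos(h),np.sin(h),0]); z=np.array([0,0,-1.]); return R.from_matrix(np.c_[x,np.cross(z,x),z])
def plan(p,h,obs=None):
    o=obs or robot.get_obs(); t=R.from_quat(o['tool_rot'])
    s=t.inv().apply(np.array(p)-o['position'])*1000; r=(t.inv()*down(h)).as_rotvec(degrees=True)
    x=t.apply([1,0,0]); q1=np.degrees(np.arctan2(p[1],p[0]))
    print('now',o['position'],'head %.2f'%np.degrees(np.arctan2(x[1],x[0])),'t %.2f'%o['time'],'w %.4f'%o['grip_width'],'F',o['ft_force'])
    q6=(q1+90-h+180)%360-180
    print('move',np.round(s,1),np.round(r,1),'dist %.0f'%np.linalg.norm(s),'q6 target',round(q6,1),'now',np.degrees(o['q'][5]).round(1))
E
python3 -c "
from h import *
plan([.474,.247,.14],92)"
```

```text
now [0.1494 0.6063 0.2218] head 166.15 t 0.15 w 0.0869 F [ 0.3618  0.0872 -0.2028]
move [-401.2 -271.    82.1] [-0.1  0.  74.1] dist 491 q6 target 25.5 now -10.2
```

>>> {"method": "carry_out", "body": {"series": [[-401, -271, 10, 0, 0, 74, 0.4], [-401, -271, 10, 0, 0, 74, 0.4], [-401, -271, 10, 0, 0, 74, 0.4], [-401, -271, 20, 0, 0, 74, 0.4], [-401, -271, 40, 0, 0, 74, 0.4], [-401, -271, 82, 0, 0, 74, 0.4], [-401, -271, 82, 0, 0, 74, 0.4], [-401, -271, 82, 0, 0, 74, 0.4]], "force": 40}}

```text
time: 1.15
position: [0.475, 0.2454, 0.1394]
tool_rot: [0.694, 0.72, -0.001, 0.0]
ft_force: [0.8, 0.7, 0.2]
grip_width: 0.0615
```

```bash
python3 -c "
from h import *
plan([.474,.247,.14],92)
snap('wrist','pics/w1.png')"
```

```text
now [0.475  0.2454 0.1394] head 92.07 t 1.15 w 0.0615 F [0.8011 0.71   0.2234]
move [ 1.6 -1.  -0.6] [-0.   0.1  0.1] dist 2 q6 target 25.5 now 13.4
```

View pics/w1.png

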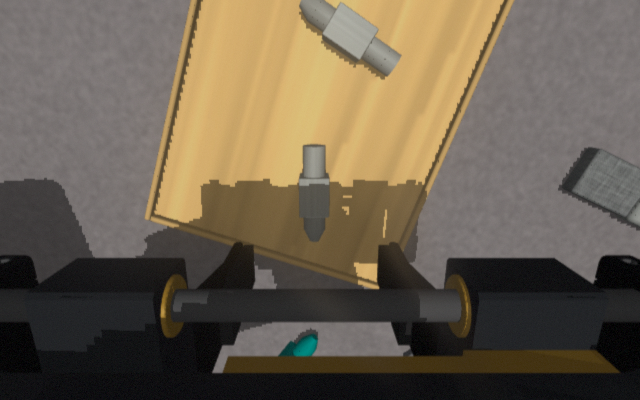

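```bash
python3 - <<'E'
from h import *
crop('pics/w1.png','pics/w1a.png',290,0,420,100,6)
crop('pics/w1.png','pics/w1b.png',270,130,360,250,5)
E
```

```text
(no output)
```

View pics/w1a.png

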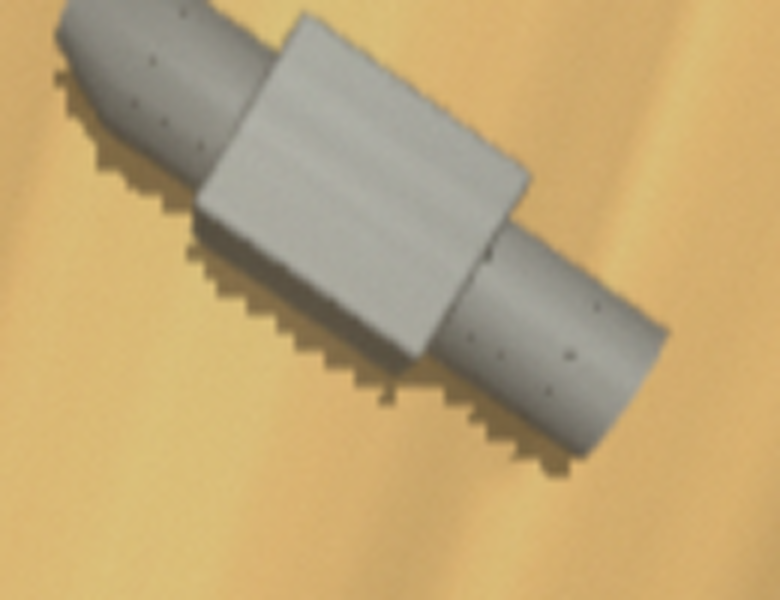

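View pics/w1b.png

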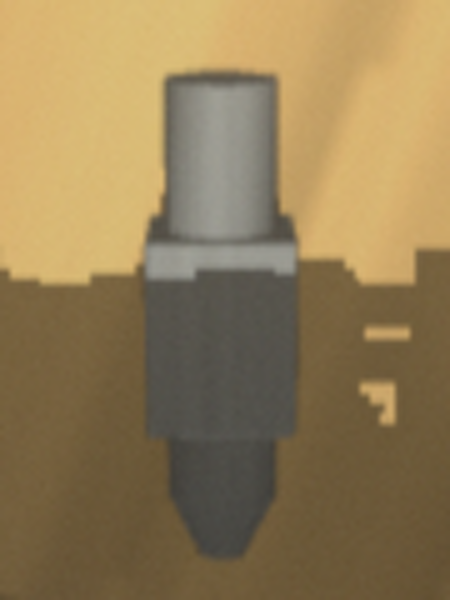

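```bash
python3 - <<'E'
from h import *
c=load('pics/w1.pkl')
A=np.array([px2w(c,270+u/5-.4,130+v/5-.4,.029) for u,v in[(147,241),(296,241),(297,437),(147,437)]])
B=np.array([px2w(c,290+u/6-.42,0+v/6-.42,.029) for u,v in[(305,12),(531,178),(418,360),(197,203)]])
print(A.mean(0),B.mean(0))
d=(A[2]+A[3]-A[0]-A[1])/2;print(np.linalg.norm(d),np.degrees(np.arctan2(d[1],d[0])),np.linalg.norm(A[0]-A[1]))
d=(B[0]+B[3]-B[1]-B[2])/2;print(np.linalg.norm(d),np.degrees(np.arctan2(d[1],d[0])),np.linalg.norm(B[0]-B[3]))
p=A.mean(0); h=np.degrees(np.arctan2(*((A[0]+A[1]-A[2]-A[3])[[1,0]])));print(h)
plan([p[0],p[1],.0085],h)
E
```

```text
[0.4734 0.2472 0.029 ] [0.4943 0.3674 0.029 ]
0.031968115894945616 -87.9195619017689 0.023039707032306688
0.03121616073837757 149.08698349608454 0.023090468222063707
92.0804380982312
now [0.4795 0.2405 0.1371] head 91.91 t 1.20 w 0.0611 F [ 2.3205 -2.2798 -1.853 ]
move [  7.6  -6.1 128.6] [ 0.1  0.3 -0.2] dist 129 q6 target 25.5 now 13.2
```

>>> {"method": "carry_out", "body": {"series": [[7.6, -6.1, 40, 0, 0, 0, 0.4], [7.6, -6.1, 80, 0, 0, 0, 0.4], [7.6, -6.1, 80, 0, 0, 0, 0.4], [7.6, -6.1, 80, 0, 0, 0, 0.4]]}}

```text
time: 1.7
position: [0.4739, 0.2479, 0.058]
tool_rot: [0.695, 0.719, -0.001, 0.003]
ft_force: [0.2, -0.7, -0.9]
grip_width: 0.0607
```

```bash
python3 -c "
from h import *
plan([.4734,.2472,.0085],92.08)
"
```

```text
now [0.4739 0.2479 0.058 ] head 91.93 t 1.70 w 0.0607 F [ 0.1809 -0.6945 -0.9444]
move [-0.4 -0.6 49.5] [ 0.1  0.3 -0.2] dist 49 q6 target 25.5 now 14.2
```

>>> {"method": "carry_out", "body": {"series": [[-0.4, -0.6, 25, 0, 0.3, 0, 0.4], [-0.4, -0.6, 40, 0, 0.3, 0, 0.4], [-0.4, -0.6, 48.5, 0, 0.3, 0, 0.3], [-0.4, -0.6, 49, 0, 0.3, 0, -0.3], [-0.4, -0.6, 49, 0, 0.3, 0, -0.7], [-0.4, -0.6, 49, 0, 0.3, 0, -1], [-0.4, -0.6, 49, 0, 0.3, 0, -1], [-0.4, -0.6, 49, 0, 0.3, 0, -1]]}}

```text
time: 2.7
position: [0.4736, 0.2473, 0.0093]
tool_rot: [0.695, 0.719, 0.001, 0.001]
ft_force: [0.6, 0.3, 1.3]
grip_width: 0.0237
```

```bash
python3 -c "
from h import *
plan([.4734,.2472,.14],92.08)
"
```

```text
now [0.4736 0.2473 0.0093] head 91.93 t 2.70 w 0.0237 F [0.6302 0.2759 1.2859]
move [  -0.     0.2 -130.7] [ 0.2 -0.  -0.2] dist 131 q6 target 25.5 now 13.7
```

```bash
python3 -c "
from h import *
plan([.7125,-.0126,.17],-52.7)
"
```

```text
now [0.4736 0.2473 0.0093] head 91.93 t 2.70 w 0.0237 F [0.6302 0.2759 1.2859]
move [-267.7  230.5 -160.2] [  0.   -0.2 144.6] dist 388 q6 target 141.7 now 13.7
```

>>> {"method": "carry_out", "body": {"series": [[0, 0, -60, 0, 0, 0, -1], [0, 0, -120, 0, 0, 10, -1], [-40, 34, -160, 0, 0, 20, -1], [-85, 74, -160, 0, 0, 30, -1], [-130, 112, -160, 0, 0, 40, -1], [-175, 150, -160, 0, 0, 50, -1], [-220, 190, -160, 0, 0, 60, -1], [-255, 220, -160, 0, 0, 70, -1]]}}

```text
time: 3.7
position: [0.7024, -0.0026, 0.1687]
tool_rot: [0.982, 0.187, 0.001, -0.0]
ft_force: [0.6, 0.9, -1.5]
grip_width: 0.0238
```

```bash
python3 -c "
from h import *
plan([.7125,-.0126,.12],-52.7)
"
```

```text
now [ 0.7024 -0.0026  0.1687] head 21.52 t 3.70 w 0.0238 F [ 0.5516  0.945  -1.5402]
move [ 5.6 13.1 48.7] [-0.1 -0.1 74.2] dist 51 q6 target 141.7 now 59.1
```

>>> {"method": "carry_out", "body": {"series": [[6, 13, 5, 0, 0, 10, -1], [6, 13, 10, 0, 0, 20, -1], [6, 13, 20, 0, 0, 30, -1], [6, 13, 30, 0, 0, 40, -1], [6, 13, 40, 0, 0, 50, -1], [6, 13, 48, 0, 0, 60, -1], [6, 13, 48, 0, 0, 70, -1], [6, 13, 48, 0, 0, 74, -1]]}}

```text
time: 4.7
position: [0.7116, -0.0122, 0.1192]
tool_rot: [0.896, -0.443, -0.001, -0.0]
ft_force: [0.0, -0.1, -1.5]
grip_width: 0.0238
```

```bash
python3 -c "
from h import *
plan([.7125,-.0126,.12],-52.7)
snap('wrist','pics/w2.png')
plan([.7125,-.0126,.12],-52.7)
snap('scene','pics/s3.png')"
```

```text
now [ 0.7116 -0.0122  0.1192] head -52.65 t 4.70 w 0.0238 F [ 0.0262 -0.0874 -1.5276]
move [ 0.8 -0.4 -0.8] [0.  0.1 0. ] dist 1 q6 target 141.7 now 132.6
now [ 0.7117 -0.0122  0.1193] head -52.71 t 4.75 w 0.0239 F [-0.1541  0.0094 -2.609 ]
move [ 0.8 -0.4 -0.7] [ 0.   0.1 -0. ] dist 1 q6 target 141.7 now 132.7
```

View pics/w2.png

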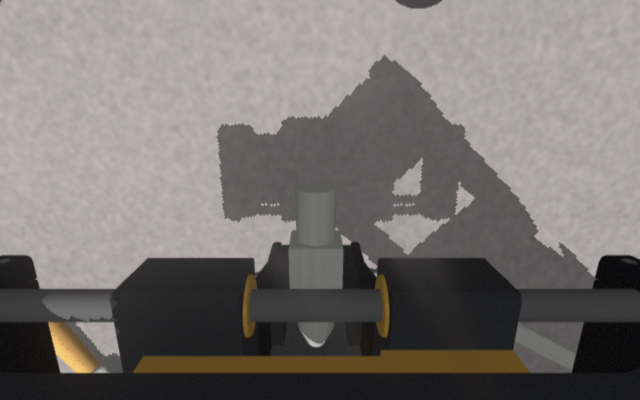

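View pics/s3.png

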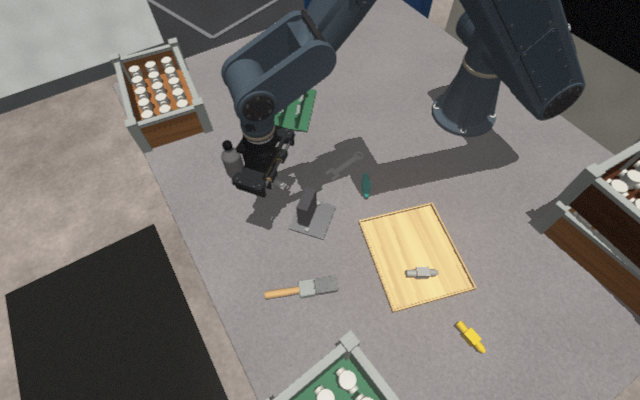

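```bash
python3 -c "
from h import *
plan([.6911,.0158,.0523],-52.7)
c=load('pics/top0.pkl'); print('oil',px2w(c,404,177,0))
"
```

```text
now [ 0.7118 -0.0122  0.1195] head -52.48 t 4.80 w 0.0237 F [-0.0125  0.3036 -3.1742]
move [-34.7  -0.7  67.2] [-0.   0.1  0.2] dist 76 q6 target 144.0 now 132.5
oil [ 0.7354 -0.1891  0.    ]
```

>>> {"method": "carry_out", "body": {"series": [[0, 0, 30, 0, 0, 0, -1], [0, -0.5, 60, 0, 0, 0, -1], [0, -0.5, 67, 0, 0, 0, -1], [-20, -0.5, 67, 0, 0, 0, -1], [-35, -0.5, 67, 0, 0, 0, -1], [-35, -0.5, 67, 0, 0, 0, -1]]}}

```text
time: 5.55
position: [0.69, 0.0179, 0.0539]
tool_rot: [0.897, -0.441, -0.001, -0.001]
ft_force: [-0.7, -0.5, -2.7]
grip_width: 0.0237
```

```bash
python3 -c "
from h import *
plan([.6911,.0158,.0523],-52.7)
snap('scene','pics/s4.png');snap('top','pics/t4.png')
crop('pics/s4.png','pics/s4a.png',240,130,360,230,6)
crop('pics/t4.png','pics/t4a.png',290,130,410,230,6)
plan([.6911,.0158,.0523],-52.7)
"
```

```text
now [0.69   0.0179 0.0539] head -52.34 t 5.55 w 0.0237 F [-0.6566 -0.5354 -2.6766]
move [2.3 0.4 1.6] [-0.   0.1  0.4] dist 3 q6 target 144.0 now 134.5
now [0.6915 0.0163 0.0539] head -52.41 t 5.65 w 0.0237 F [ 0.1714 -0.0318 -2.0759]
move [0.2 0.7 1.6] [-0.1 -0.   0.3] dist 2 q6 target 144.0 now 134.5
```

View pics/s4a.png

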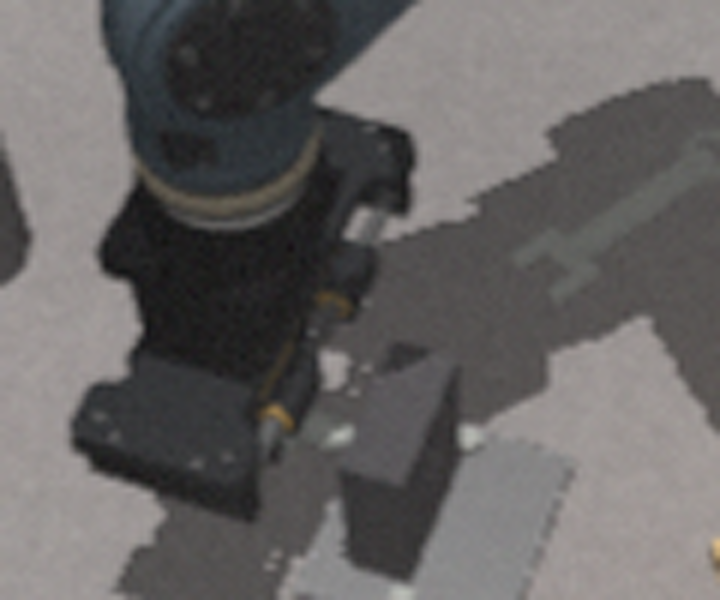

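View pics/t4a.png

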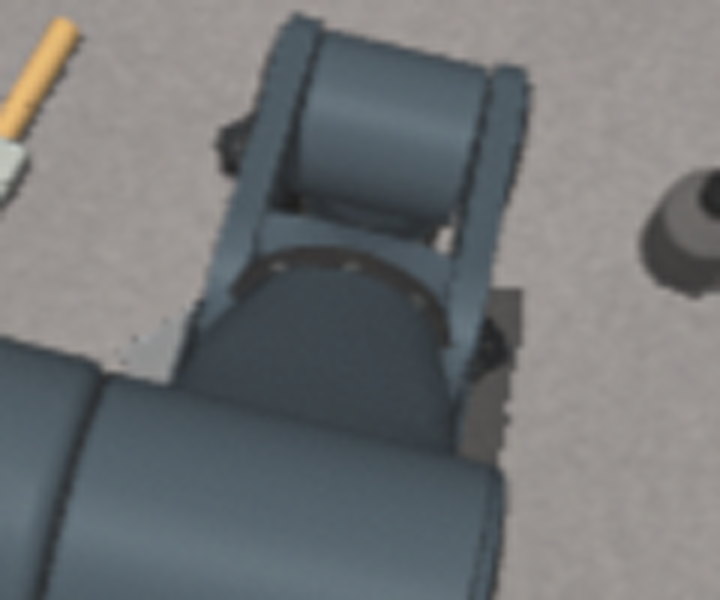

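>>> {"method": "carry_out", "body": {"series": [[-3, 0.7, 1.6, 0, 0, 0.3, -1], [-6, 0.7, 1.6, 0, 0, 0.3, -1], [-8, 0.7, 1.6, 0, 0, 0.3, -1], [-8, 0.7, 1.6, 0, 0, 0.3, -1]]}}

```text
time: 6.15
position: [0.686, 0.0223, 0.0522]
tool_rot: [0.896, -0.444, 0.0, -0.001]
ft_force: [-0.2, -0.6, -3.2]
grip_width: 0.0238
```

```bash
cat >> h.py <<'E'
def bore(F=np.array([.6608,.0556]),a=-52.7):
    o=robot.get_obs(); n=np.array([np.cos(np.radians(a)),np.sin(np.radians(a))]); t=np.array([-n[1],n[0]])
    d=o['position'][:2]-F; f=o['ft_force']; print('d %.1f lat %.1f z %.1f mm'%(d@n*1e3,d@t*1e3,o['position'][2]*1e3),'Fn %.1f Ft %.1f Fz %.1f'%(f[:2]@n,f[:2]@t,f[2]),'M',o['moment'])
E
python3 -c "
from h import *
bore();plan([.6911,.0158,.0523],-52.7)
"
```

```text
d 41.7 lat -0.1 z 52.2 mm Fn 0.4 Ft -0.6 Fz -3.2 M [ 0.0263  0.2032 -0.0121]
now [0.686  0.0223 0.0522] head -52.71 t 6.15 w 0.0238 F [-0.2244 -0.6171 -3.23  ]
move [ 8.3 -0.1 -0.1] [-0.1 -0.  -0. ] dist 8 q6 target 144.0 now 135.2
```

>>> {"method": "carry_out", "body": {"series": [[-2, 0, 0, 0, 0, 0, -1], [-4, 0, 0, 0, 0, 0, -1], [-5, 0, 0, 0, 0, 0, -1], [-5, 0, 0, 0, 0, 0, -1]]}}

```text
time: 6.65
position: [0.6829, 0.0264, 0.0521]
tool_rot: [0.896, -0.444, 0.0, -0.001]
ft_force: [0.1, -1.0, -2.6]
grip_width: 0.0239
```

```bash
python3 -c "
from h import *
bore()
"
```

```text
d 36.6 lat -0.1 z 52.1 mm Fn 0.9 Ft -0.5 Fz -2.6 M [0.0728 0.1693 0.0034]
```

>>> {"method": "carry_out", "body": {"series": [[-2, 0, 0, 0, 0, 0, -1], [-3, 0, 0, 0, 0, 0, -1], [-4, 0, 0, 0, 0, 0, -1], [-4, 0, 0, 0, 0, 0, -1]]}}

```text
time: 7.15
position: [0.6805, 0.0295, 0.0522]
tool_rot: [0.896, -0.444, 0.001, -0.001]
ft_force: [0.2, -0.9, -2.0]
grip_width: 0.0242
```

```bash
python3 -c "
from h import *
bore()
"
```

```text
d 32.7 lat -0.2 z 52.2 mm Fn 0.8 Ft -0.4 Fz -2.0 M [-0.1548  0.1388 -0.0337]
```

>>> {"method": "carry_out", "body": {"series": [[-1, 0, 0, 0, 0, 0, -1], [-2, 0, 0, 0, 0, 0, -1], [-3, 0, 0, 0, 0, 0, -1], [-3, 0, 0, 0, 0, 0, -1]]}}

```text
time: 7.65
position: [0.6802, 0.0299, 0.0526]
tool_rot: [0.896, -0.444, 0.003, 0.0]
ft_force: [1.8, -6.4, -3.1]
grip_width: 0.0238
```

```bash
python3 -c "
from h import *
bore()
"
```

```text
d 32.1 lat -0.1 z 52.6 mm Fn 6.2 Ft -2.4 Fz -3.1 M [-0.9817 -0.2318  0.0378]
```

>>> {"method": "carry_out", "body": {"series": [[12, 0, 0, 0, 0, 0, -1], [24, 0, 0, 0, 0, 0, -1], [28, 0, -40, 0, 0, 0, -1], [28, 0, -90, 0, 0, -5, -1], [28, 0, -125, 0, 0, -15, -1], [28, 0, -125, 0, 0, -25, -1]]}}

```text
time: 8.4
position: [0.6996, 0.0075, 0.1824]
tool_rot: [0.972, -0.236, 0.007, -0.0]
ft_force: [-0.1, -0.4, -2.4]
grip_width: 0.0239
```

```bash
python3 -c "
from h import *
plan([.4733,-.3251,.17],139.4)
plan([.56,-.19,.17],60)
"
```

```text
now [0.6996 0.0075 0.1824] head -27.36 t 8.40 w 0.0239 F [-0.1264 -0.3824 -2.3857]
move [-48.3 399.4  10.4] [   1.1   -0.4 -166.8] dist 402 q6 target -83.9 now 108.9
now [0.6996 0.0075 0.1824] head -27.36 t 8.40 w 0.0239 F [-0.1264 -0.3824 -2.3857]
move [-33.4 239.6  11.1] [  0.4  -0.8 -87.4] dist 242 q6 target 11.3 now 108.9
```

>>> {"method": "carry_out", "body": {"series": [[-4, 30, 0, 0, 0, -10, -1], [-8, 60, 3, 0, 0, -20, -1], [-12, 90, 5, 0, 0, -30, -1], [-16, 120, 8, 0, 0, -40, -1], [-20, 150, 10, 0, 0, -50, -1], [-25, 180, 10, 0, 0, -60, -1], [-30, 210, 10, 0, 0, -70, -1], [-33, 240, 10, 0, 0, -80, -1]]}}

```text
time: 9.4
position: [0.5595, -0.1914, 0.1712]
tool_rot: [0.895, 0.446, 0.005, 0.004]
ft_force: [0.5, -0.4, -2.6]
grip_width: 0.0237
```

```bash
python3 -c "
from h import *
plan([.4733,-.3251,.16],139.4)
"
```

```text
now [ 0.5595 -0.1914  0.1712] head 52.95 t 9.40 w 0.0237 F [ 0.5151 -0.3675 -2.5587]
move [-158.7   11.6   10.4] [  0.8   0.2 -86.4] dist 160 q6 target -83.9 now 7.0
```

>>> {"method": "carry_out", "body": {"series": [[-20, 2, 2, 0, 0, -10, -1], [-40, 4, 4, 0, 0, -20, -1], [-60, 6, 6, 0, 0, -30, -1], [-80, 8, 8, 0, 0, -40, -1], [-100, 10, 10, 0, 0, -50, -1], [-120, 11, 10, 0.4, 0, -60, -1], [-140, 12, 10, 0.8, 0, -70, -1], [-158, 12, 10, 0.8, 0, -80, -1]]}}

```text
time: 10.4
position: [0.474, -0.3258, 0.1605]
tool_rot: [0.397, 0.918, -0.001, 0.001]
ft_force: [-0.1, -0.6, -2.4]
grip_width: 0.0235
```

```bash
python3 -c "
from h import *
plan([.4733,-.3251,.16],139.4)
snap('wrist','pics/w5.png')
plan([.4733,-.3251,.16],139.4)
"
```

```text
now [ 0.474  -0.3258  0.1605] head 133.25 t 10.40 w 0.0235 F [-0.1058 -0.6342 -2.419 ]
move [ 1.  -0.   0.5] [-0.1  0.2 -6.2] dist 1 q6 target -83.9 now -88.8
now [ 0.4728 -0.3277  0.1605] head 133.43 t 10.45 w 0.0240 F [-0.4601 -1.6862 -1.9892]
move [1.5 2.1 0.5] [-0.2  0.2 -6. ] dist 3 q6 target -83.9 now -89.1
```

View pics/w5.png

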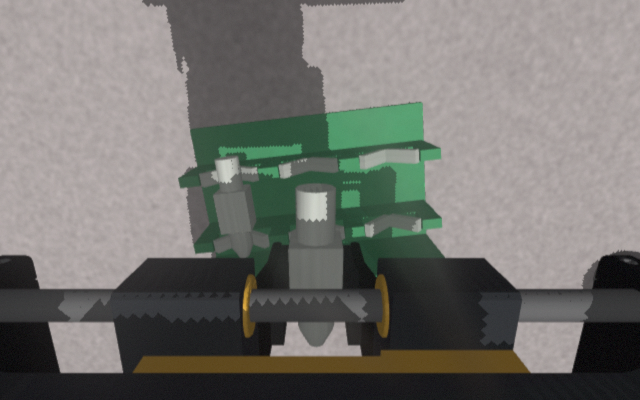

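```bash
python3 -c "
from h import *
crop('pics/w5.png','pics/w5a.png',180,140,340,260,5)
crop('pics/w5.png','pics/w5b.png',330,90,450,260,4)
"
```

```text
(no output)
```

View pics/w5a.png

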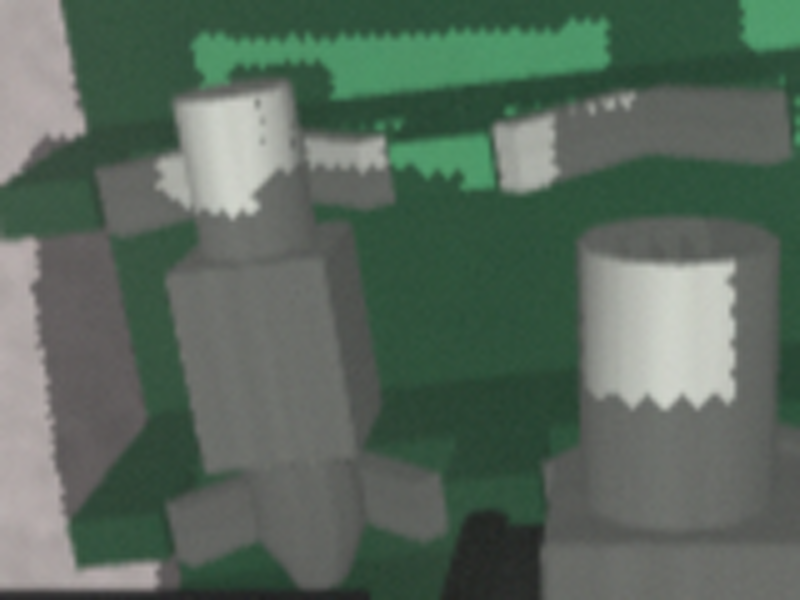

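View pics/w5b.png

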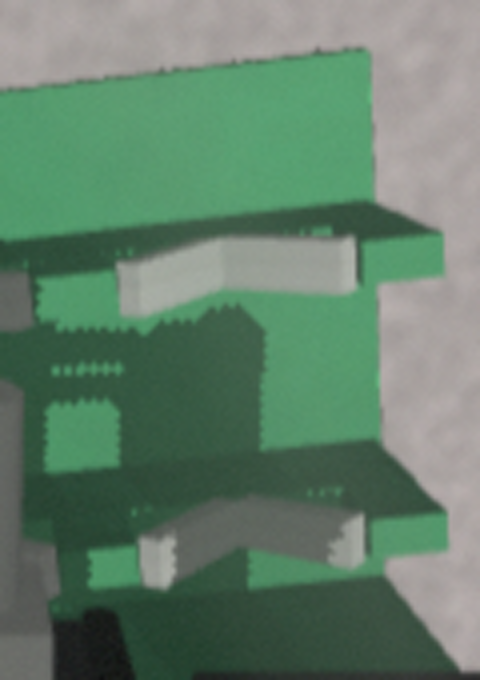

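```bash
python3 - <<'E'
from h import *
c=load('pics/w5.pkl')
P=lambda u,v,s,x,y,z:px2w(c,x+u/s-.5+.5/s,y+v/s-.5+.5/s,z)
A=np.array([P(u,v,5,180,140,.068) for u,v in[(168,272),(322,260),(356,456),(205,474)]])
d=(A[2]+A[3]-A[0]-A[1])/2
print('c',A.mean(0),np.linalg.norm(d),np.degrees(np.arctan2(d[1],d[0])),np.linalg.norm(A[0]-A[1]))
V=[np.mean([P(u,v,4,330,90,.062) for u,v in q],0) for q in ([(120,290),(355,265)],[(142,562),(362,540)])]
w=[np.linalg.norm(P(*a,4,330,90,.062)-P(*b,4,330,90,.062)) for a,b in(((120,290),(355,265)),((142,562),(362,540)))]
d=V[1]-V[0];print('slot2',V,np.mean(V,0),np.linalg.norm(d),np.degrees(np.arctan2(d[1],d[0])),w)
e=np.mean(V,0)-A.mean(0);print(np.linalg.norm(e[:2]),np.degrees(np.arctan2(e[1],e[0])))
E
```

```text
c [ 0.4316 -0.3723  0.068 ] 0.03129895411693077 -40.94433986128882 0.02272697680499904
slot2 [array([ 0.4888, -0.2645,  0.062 ]), array([ 0.5294, -0.2991,  0.062 ])] [ 0.5091 -0.2818  0.062 ] 0.053342890636788334 -40.449370267938185 [np.float64(0.042754557733438066), np.float64(0.04234084908676263)]
0.11909160144460727 49.41788285476192
```

>>> {"method": "carry_out", "body": {"series": [[0.5, 0.5, 0, 0, 0, -6, -1], [0.5, 0.5, 0, 0, 0, -6, -1], [0.5, 0.5, 0, 0, 0, -6, -1], [0.5, 0.5, 0, 0, 0, -6, -1]]}}

```text
time: 10.95
position: [0.473, -0.3267, 0.1605]
tool_rot: [0.347, 0.938, -0.002, 0.001]
ft_force: [-0.2, -0.1, -2.1]
grip_width: 0.0237
```

```bash
python3 -c "
from h import *
plan([.4715,-.3262,.13],139.3)
snap('wrist','pics/w6.png')
plan([.4715,-.3262,.13],139.3)
crop('pics/w6.png','pics/w6a.png',180,130,340,250,5)
crop('pics/w6.png','pics/w6b.png',330,90,450,260,4)
"
```

```text
now [ 0.473  -0.3267  0.1605] head 139.37 t 10.95 w 0.0237 F [-0.205  -0.1122 -2.1069]
move [ 1.5 -0.5 30.5] [-0.2  0.2  0.1] dist 31 q6 target -84.0 now -94.9
now [ 0.473  -0.3267  0.1605] head 139.38 t 11.00 w 0.0238 F [ 0.0016 -0.087  -1.7975]
move [ 1.5 -0.5 30.5] [-0.2  0.2  0.1] dist 31 q6 target -84.0 now -94.9
```

View pics/w6a.png

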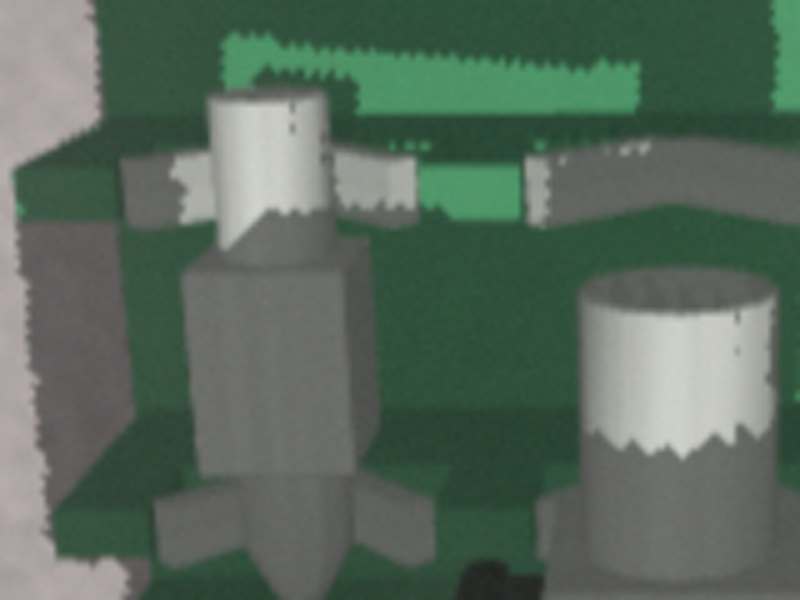

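View pics/w6b.png

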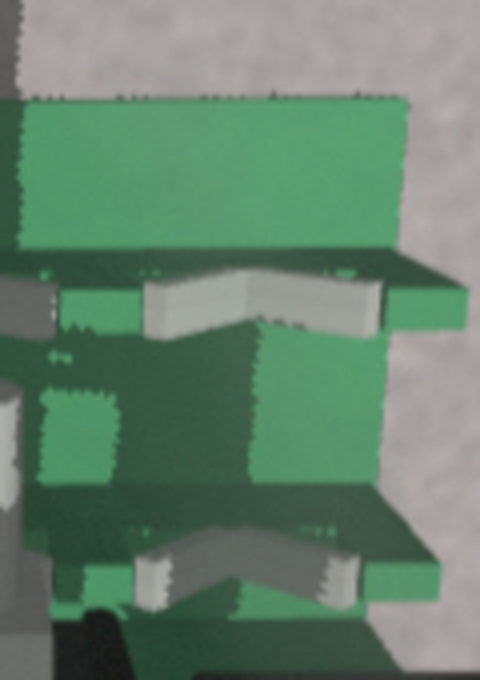

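```bash
python3 - <<'E'
from h import *
c=load('pics/w6.pkl')
P=lambda u,v,s,x,y,z:px2w(c,x+u/s-.5+.5/s,y+v/s-.5+.5/s,z)
A=np.array([P(u,v,5,180,130,.068) for u,v in[(185,270),(343,268),(356,473),(201,473)]])
d=(A[2]+A[3]-A[0]-A[1])/2
print('c',A.mean(0),np.linalg.norm(d),np.degrees(np.arctan2(d[1],d[0])),np.linalg.norm(A[0]-A[1]))
V=[np.mean([P(u,v,4,330,90,.062) for u,v in q],0) for q in ([(145,310),(380,308)],[(135,582),(358,580)])]
d=V[1]-V[0];print('slot2',V,np.mean(V,0),np.linalg.norm(d),np.degrees(np.arctan2(d[1],d[0])))
e=np.mean(V,0)-A.mean(0);print(np.linalg.norm(e[:2]),np.degrees(np.arctan2(e[1],e[0])))
m=(np.mean(V,0)+A.mean(0))/2; print('slot1',m); plan([m[0],m[1],.09],139.3)
# held pin end: spigot end top edge centre, expected
o=robot.get_obs(); t=R.from_quat(o['tool_rot'])
for dx in (-.002,0,.002):
  print(w2px(c,o['position']+t.apply([.040+dx,-.009,-.0077])),w2px(c,o['position']+t.apply([.040+dx,.009,-.0077])))
E
```

```text
c [ 0.4315 -0.3718  0.068 ] 0.03146240296824854 -40.5301127261066 0.0229804102855849
slot2 [array([ 0.4886, -0.2643,  0.062 ]), array([ 0.5292, -0.2989,  0.062 ])] [ 0.5089 -0.2816  0.062 ] 0.053379922282294594 -40.36596158854299
0.11884008621237915 49.357130705148705
slot1 [ 0.4702 -0.3267  0.065 ]
now [ 0.473  -0.3267  0.1605] head 139.38 t 11.00 w 0.0238 F [ 0.0016 -0.087  -1.7975]
move [ 2.3 -1.6 70.5] [-0.2  0.2  0.1] dist 71 q6 target -84.1 now -94.9
(np.float64(296.7082873265809), np.float64(191.60651486689724)) (np.float64(337.32750023320904), np.float64(191.54667052683666))
(np.float64(296.63493513252246), np.float64(187.2199721069264)) (np.float64(337.39988431939685), np.float64(187.16014221439707))
(np.float64(296.56105467377375), np.float64(182.80183853113914)) (np.float64(337.47278967086635), np.float64(182.7420248464467))
```

>>> {"method": "carry_out", "body": {"series": [[2.5, -0.6, 30, -0.2, 0.2, 0, -1], [2.5, -0.6, 60, -0.2, 0.2, 0, -1], [2.5, -0.6, 85, -0.2, 0.2, 0, -1], [2.5, -0.6, 100, -0.2, 0.2, 0, -1], [2.5, -0.6, 105, -0.2, 0.2, 0, -1], [2.5, -0.6, 105, -0.2, 0.2, 0, -1]]}}

```text
time: 11.75
position: [0.471, -0.3262, 0.0558]
tool_rot: [0.347, 0.938, 0.0, -0.0]
ft_force: [0.0, 0.5, -1.6]
grip_width: 0.0236
```

```bash
python3 -c "
from h import *
plan([.471,-.3267,.0485],139.3)
snap('wrist','pics/w7.png')
"
```

```text
now [ 0.471  -0.3262  0.0558] head 139.37 t 11.75 w 0.0236 F [ 0.0498  0.4932 -1.6181]
move [-0.3 -0.4  7.3] [ 0.  -0.   0.1] dist 7 q6 target -84.0 now -95.3
```

View pics/w7.png

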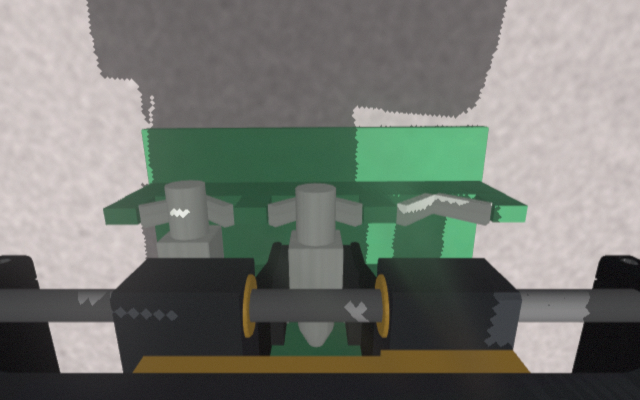

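>>> {"method": "carry_out", "body": {"series": [[0, 0, 3, 0, 0, 0, -1], [0, 0, 5.5, 0, 0, 0, -1], [0, 0, 6.5, 0, 0, 0, -1], [0, 0, 6.5, 0, 0, 0, -1]]}}

```text
time: 12.3
position: [0.4711, -0.3263, 0.0496]
tool_rot: [0.347, 0.938, -0.0, 0.0]
ft_force: [0.0, -0.2, -1.5]
grip_width: 0.0243
```

```bash
python3 -c "
from h import *
plan([.471,-.3267,.0485],139.3)
"
```

```text
now [ 0.4711 -0.3263  0.0496] head 139.38 t 12.30 w 0.0243 F [ 0.0155 -0.1514 -1.5039]
move [-0.1 -0.4  1.1] [0.  0.  0.1] dist 1 q6 target -84.0 now -95.3
```

Not yet in contact; a little lower, then open.

>>> {"method": "carry_out", "body": {"series": [[0, 0, 1, 0, 0, 0, -1], [0, 0, 2, 0, 0, 0, -1], [0, 0, 2, 0, 0, 0, -1]]}}

```text
time: 12.68
position: [0.4711, -0.3265, 0.0482]
tool_rot: [0.347, 0.938, -0.0, 0.0]
ft_force: [-0.5, 0.3, 3.8]
grip_width: 0.0236
```

```bash
python3 -c "
from h import *
plan([.471,-.3267,.0485],139.3)
"
```

```text
now [ 0.4711 -0.3265  0.0482] head 139.39 t 12.68 w 0.0236 F [-0.5425  0.293   3.8322]
move [-0.  -0.2 -0.3] [-0.   0.1  0.1] dist 0 q6 target -84.0 now -95.3
```

>>> {"method": "carry_out", "body": {"series": [[0, 0, 0, 0, 0, 0, -0.3], [0, 0, 0, 0, 0, 0, -0.15], [0, 0, 0, 0, 0, 0, -0.1], [0, 0, 0, 0, 0, 0, -0.1], [0, 0, -20, 0, 0, 0, -0.1], [0, 0, -50, 0, 0, 0, -0.1], [0, 0, -90, 0, 0, 0, -0.1], [0, 0, -120, 0, 0, 0, -0.1]]}}

```text
time: 13.68
position: [0.4713, -0.3266, 0.1697]
tool_rot: [0.347, 0.938, -0.001, 0.001]
ft_force: [-0.5, -0.9, -0.6]
grip_width: 0.0389
```

```bash
python3 -c "
from h import *
snap('wrist','pics/w8.png')
plan([.56,0.10,.18],139.3)
plan([.4943,.3674,.14],149.1)
"
```

```text
now [ 0.473  -0.3282  0.1734] head 139.41 t 13.72 w 0.0392 F [ 0.7614 -0.0809  2.5078]
move [212.5 381.7  -8.9] [-0.1  0.5  0.1] dist 437 q6 target -39.2 now -95.3
now [ 0.473  -0.3282  0.1734] head 139.41 t 13.72 w 0.0392 F [ 0.7614 -0.0809  2.5078]
move [436.7 542.1  28.9] [-0.1  0.5 -9.7] dist 697 q6 target -22.5 now -95.3
```

View pics/w8.png

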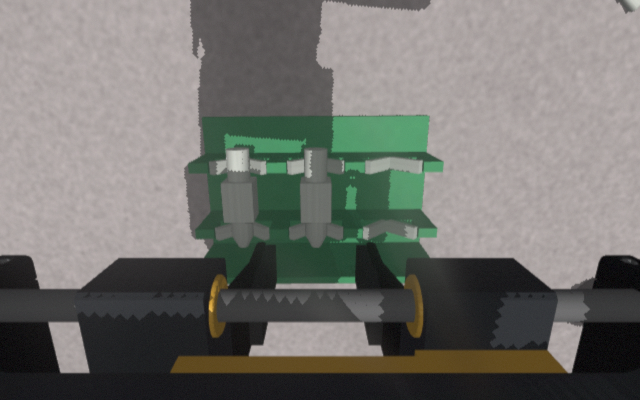

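>>> {"method": "carry_out", "body": {"series": [[39, 48, 0, 0, 0, 0, 0], [78, 97, 0, 0, 0, 0, 0.2], [117, 145, 0, 0, 0, 0, 0.4], [156, 194, 0, 0, 0, 0, 0.4], [195, 242, 0, 0, 0, 0, 0.4], [234, 290, 0, 0, 0, -4, 0.4], [273, 339, 0, 0, 0, -8, 0.4], [312, 387, 5, 0, 0, -9.7, 0.4]]}}

```text
time: 14.72
position: [0.4882, 0.1707, 0.1651]
tool_rot: [0.266, 0.964, -0.002, 0.005]
ft_force: [1.3, -0.7, -0.4]
grip_width: 0.0608
```

```bash
python3 -c "
from h import *
plan([.4943,.3674,.14],149.1)
"
```

```text
now [0.4882 0.1707 0.1651] head 149.18 t 14.72 w 0.0608 F [ 1.3376 -0.7206 -0.3943]
move [ 95.8 172.1  23.9] [-0.1  0.6  0.1] dist 198 q6 target -22.5 now -51.7
```

>>> {"method": "carry_out", "body": {"series": [[28, 50, 7, 0, 0, 0, 0.4], [56, 100, 14, 0, 0.3, 0, 0.4], [80, 144, 20, 0, 0.6, 0, 0.4], [96, 172, 24, 0, 0.6, 0, 0.4], [96, 172, 24, 0, 0.6, 0, 0.4], [96, 172, 24, 0, 0.6, 0, 0.4]]}}

```text
time: 15.48
position: [0.4935, 0.3667, 0.1393]
tool_rot: [0.266, 0.964, -0.001, -0.001]
ft_force: [-0.3, 0.7, 0.5]
grip_width: 0.0608
```

```bash
python3 -c "
from h import *
plan([.4943,.3674,.14],149.1)
snap('wrist','pics/w9.png')
plan([.4943,.3674,.14],149.1)
crop('pics/w9.png','pics/w9a.png',260,130,380,250,5)
"
```

```text
now [0.4935 0.3667 0.1393] head 149.19 t 15.47 w 0.0608 F [-0.3342  0.6864  0.4585]
move [-0.3  1.  -0.7] [-0.2 -0.1  0.1] dist 1 q6 target -22.5 now -32.9
now [0.4937 0.3663 0.1395] head 149.14 t 15.53 w 0.0610 F [ 0.0246  0.8311 -0.4937]
move [ 0.1  1.2 -0.5] [-0.2 -0.   0. ] dist 1 q6 target -22.5 now -32.9
```

View pics/w9a.png

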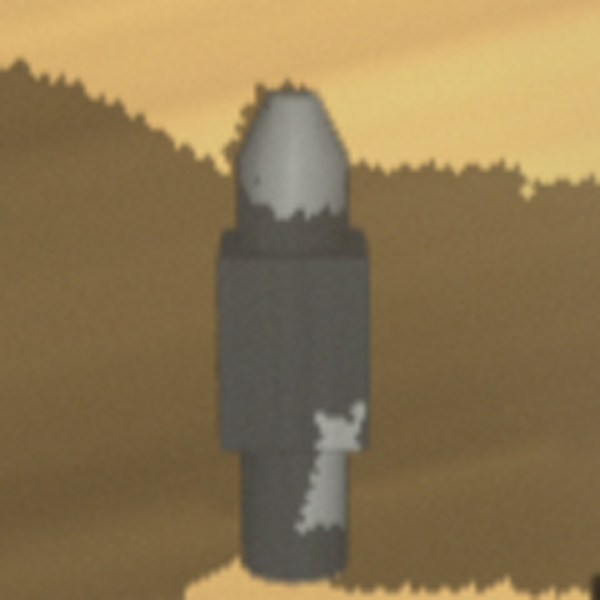

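Chamfered end is at the top of the picture (tool +x). Body top corners ≈ (218,257),(368,257),(369,450),(221,452) in the crop.

```bash
python3 - <<'E'
from h import *
c=load('pics/w9.pkl')
A=np.array([px2w(c,260+u/5-.4,130+v/5-.4,.029) for u,v in[(218,257),(368,257),(369,450),(221,452)]])
d=(A[0]+A[1]-A[2]-A[3])/2;h=np.degrees(np.arctan2(d[1],d[0]));print(A.mean(0),np.linalg.norm(d),h)
p=A.mean(0);plan([p[0],p[1],.009],h)
E
```

```text
[0.494  0.3678 0.029 ] 0.03177701356765803 149.8320845547811
now [0.4937 0.3663 0.1395] head 149.14 t 15.53 w 0.0610 F [ 0.0246  0.8311 -0.4937]
move [  0.4   1.8 130.5] [-0.2 -0.  -0.7] dist 131 q6 target -23.2 now -32.9
```

>>> {"method": "carry_out", "body": {"series": [[0.4, 2, 45, 0, 0, -0.5, 0.4], [0.4, 2, 85, 0, 0, -0.5, 0.4], [0.4, 2, 105, 0, 0, -0.5, 0.4], [0.4, 2, 105, 0, 0, -0.5, 0.4]]}}

```text
time: 16.02
position: [0.4936, 0.3668, 0.0335]
tool_rot: [0.262, 0.965, -0.002, -0.002]
ft_force: [-0.5, -0.2, 1.5]
grip_width: 0.0606
```

```bash
python3 -c "
from h import *
plan([.494,.3678,.009],149.6)
"
```

```text
now [0.4936 0.3668 0.0335] head 149.57 t 16.02 w 0.0606 F [-0.5016 -0.1778  1.4659]
move [ 0.1  1.2 24.5] [-0.3 -0.1 -0. ] dist 24 q6 target -22.9 now -33.3
```

>>> {"method": "carry_out", "body": {"series": [[0, 1.2, 15, 0, 0, 0, 0.4], [0, 1.2, 23, 0, 0, 0, 0.2], [0, 1.2, 24.5, 0, 0, 0, -0.3], [0, 1.2, 24.5, 0, 0, 0, -0.7], [0, 1.2, 24.5, 0, 0, 0, -1], [0, 1.2, 24.5, 0, 0, 0, -1], [0, 1.2, 24.5, 0, 0, 0, -1]]}}

```text
time: 16.9
position: [0.4944, 0.3679, 0.0094]
tool_rot: [0.262, 0.965, -0.002, -0.002]
ft_force: [0.1, -0.4, 2.0]
grip_width: 0.0234
```

```bash
python3 -c "
from h import *
plan([.7125,-.0126,.17],127.3)
"
```

```text
now [0.4944 0.3679 0.0094] head 149.57 t 16.90 w 0.0234 F [ 0.051  -0.3685  1.956 ]
move [-380.5 -218.4 -160.3] [-0.3 -0.1 22.3] dist 467 q6 target -38.3 now -33.2
```

>>> {"method": "carry_out", "body": {"series": [[0, 0, -60, 0, 0, 0, -1], [0, 0, -120, 0, 0, 0, -1], [-30, -17, -162, 0, 0, 0, -1], [-80, -46, -162, 0, 0, 4, -1], [-130, -75, -162, 0, 0, 8, -1], [-180, -104, -162, 0, 0, 12, -1], [-230, -133, -162, 0, 0, 16, -1], [-280, -162, -162, 0, 0, 20, -1]]}}

```text
time: 17.9
position: [0.6544, 0.0853, 0.1709]
tool_rot: [0.427, 0.904, -0.003, -0.002]
ft_force: [0.7, 1.1, -2.1]
grip_width: 0.0235
```

```bash
python3 -c "
from h import *
plan([.7125,-.0126,.17],127.3)
"
```

```text
now [0.6544 0.0853 0.1709] head 129.43 t 17.90 w 0.0235 F [ 0.7387  1.1481 -2.0989]
move [-112.5  -17.3    0.8] [-0.4 -0.1  2.1] dist 114 q6 target -38.3 now -41.5
```

>>> {"method": "carry_out", "body": {"series": [[-50, -8, 0, -0.3, 0, 2, -1], [-95, -15, 0, -0.3, 0, 2, -1], [-113, -17, 0, -0.3, 0, 2, -1], [-113, -17, 30, -0.3, 0, 2, -1], [-113, -17, 65, -0.3, 0, 2, -1], [-113, -17, 95, -0.3, 0, 2, -1], [-113, -17, 110, -0.3, 0, 2, -1], [-113, -17, 110, -0.3, 0, 2, -1]]}}

```text
time: 18.9
position: [0.7112, -0.0123, 0.0595]
tool_rot: [0.443, 0.897, -0.001, -0.002]
ft_force: [0.2, 0.2, -1.8]
grip_width: 0.0237
```

```bash
python3 -c "
from h import *
bore();plan([.6911,.0158,.0524],127.3)
"
```

```text
d 84.5 lat -1.0 z 59.5 mm Fn -0.0 Ft 0.2 Fz -1.8 M [-0.0567  0.0419  0.0424]
now [ 0.7112 -0.0123  0.0595] head 127.47 t 18.90 w 0.0237 F [ 0.1575  0.1724 -1.8414]
move [34.5  1.1  7.2] [-0.2 -0.2  0.2] dist 35 q6 target -36.0 now -47.4
```

>>> {"method": "carry_out", "body": {"series": [[10, 1, 7.2, 0, 0, 0, -1], [25, 1, 7.2, 0, 0, 0, -1], [34, 1, 7.2, 0, 0, 0, -1], [38, 1, 7.2, 0, 0, 0, -1], [42, 1, 7.2, 0, 0, 0, -1], [42, 1, 7.2, 0, 0, 0, -1]]}}

```text
time: 19.65
position: [0.6865, 0.0218, 0.0526]
tool_rot: [0.442, 0.897, -0.001, -0.002]
ft_force: [-0.4, 0.1, -1.2]
grip_width: 0.0234
```

```bash
python3 -c "
from h import *
bore();plan([.6911,.0158,.0524],127.3)
"
```

```text
d 42.5 lat -0.1 z 52.6 mm Fn -0.3 Ft -0.3 Fz -1.2 M [-0.026  0.015  0.024]
now [0.6865 0.0218 0.0526] head 127.48 t 19.65 w 0.0234 F [-0.3819  0.0789 -1.2092]
move [-7.6  0.   0.2] [-0.2 -0.2  0.2] dist 8 q6 target -36.0 now -45.0
```

>>> {"method": "carry_out", "body": {"series": [[2, 0, 0, 0, 0, 0, -1], [4, 0, 0, 0, 0, 0, -1], [5.5, 0, 0, 0, 0, 0, -1], [5.5, 0, 0, 0, 0, 0, -1]]}}

```text
time: 20.15
position: [0.683, 0.0262, 0.0526]
tool_rot: [0.442, 0.897, -0.001, -0.002]
ft_force: [-0.3, 0.3, -2.6]
grip_width: 0.0237
```

```bash
python3 -c "
from h import *
bore()
"
```

```text
d 36.8 lat -0.1 z 52.6 mm Fn -0.4 Ft -0.1 Fz -2.6 M [-0.0762  0.0055 -0.0671]
```

>>> {"method": "carry_out", "body": {"series": [[2, 0, 0, 0, 0, 0, -1], [3.5, 0, 0, 0, 0, 0, -1], [5, 0, 0, 0, 0, 0, -1], [5.5, 0, 0, 0, 0, 0, -1], [5.5, 0, 0, 0, 0, 0, -1]]}}

```text
time: 20.78
position: [0.6804, 0.0296, 0.0527]
tool_rot: [0.442, 0.897, -0.001, -0.001]
ft_force: [1.9, -5.1, -4.7]
grip_width: 0.0239
```

```bash
python3 -c "
from h import *
bore()
"
```

```text
d 32.6 lat -0.2 z 52.7 mm Fn 5.2 Ft -1.6 Fz -4.7 M [-0.8665 -0.3876  0.0239]
```

>>> {"method": "carry_out", "body": {"series": [[-12, 0, 0, 0, 0, 0, -1], [-24, 0, 0, 0, 0, 0, -1], [-28, 0, -40, 0, 0, 0, -1], [-28, 0, -90, 0, 0, 5, -1], [-28, 0, -125, 0, 0, 15, -1], [-28, 0, -125, 0, 0, 25, -1]]}}

```text
time: 21.52
position: [0.7008, 0.0069, 0.1825]
tool_rot: [0.628, 0.778, 0.001, 0.002]
ft_force: [0.2, 0.4, -2.7]
grip_width: 0.0238
```

```bash
python3 -c "
from h import *
plan([.5102,-.2810,.16],-40.7)
"
```

```text
now [0.7008 0.0069 0.1825] head 102.13 t 21.52 w 0.0238 F [ 0.1679  0.3571 -2.6882]
move [-241.3 -247.    21.7] [  0.3  -0.3 142.8] dist 346 q6 target 101.9 now -20.7
```

>>> {"method": "carry_out", "body": {"series": [[-20, -20, 0, 0, 0, 10, -1], [-45, -45, 0, 0, 0, 20, -1], [-70, -70, 5, 0, 0, 30, -1], [-95, -97, 5, 0, 0, 40, -1], [-120, -123, 10, 0, 0, 50, -1], [-145, -149, 10, 0, 0, 60, -1], [-170, -175, 15, 0, 0, 70, -1], [-195, -200, 20, 0, 0, 80, -1]]}}

```text
time: 22.52
position: [0.5459, -0.227, 0.162]
tool_rot: [0.982, 0.189, 0.003, 0.001]
ft_force: [-0.4, 0.4, -1.4]
grip_width: 0.0236
```

```bash
python3 -c "
from h import *
plan([.5102,-.2810,.16],-40.7)
"
```

```text
now [ 0.5459 -0.227   0.162 ] head 21.77 t 22.52 w 0.0236 F [-0.357   0.3563 -1.409 ]
move [-53.2  36.9   1.8] [-0.  -0.3 62.5] dist 65 q6 target 101.9 now 34.6
```

>>> {"method": "carry_out", "body": {"series": [[-15, 10, 1, 0, 0, 10, -1], [-30, 20, 1, 0, 0, 20, -1], [-45, 30, 1, 0, 0, 30, -1], [-53, 37, 1.5, 0, 0, 40, -1], [-53, 37, 1.5, 0, 0, 50, -1], [-53, 37, 1.5, 0, 0, 60, -1], [-53, 37, 1.5, 0, 0, 62.5, -1], [-53, 37, 1.5, 0, 0, 62.5, -1]]}}

```text
time: 23.52
position: [0.5106, -0.2813, 0.1605]
tool_rot: [0.937, -0.348, 0.003, -0.001]
ft_force: [-0.1, -0.1, -1.8]
grip_width: 0.0237
```

```bash
python3 -c "
from h import *
plan([.5102,-.2810,.16],-40.7)
snap('wrist','pics/w10.png')
"
```

```text
now [ 0.5106 -0.2813  0.1605] head -40.73 t 23.52 w 0.0237 F [-0.1229 -0.129  -1.7678]
move [-0.5 -0.   0.5] [-0.2 -0.3 -0. ] dist 1 q6 target 101.9 now 90.6
```

View pics/w10.png

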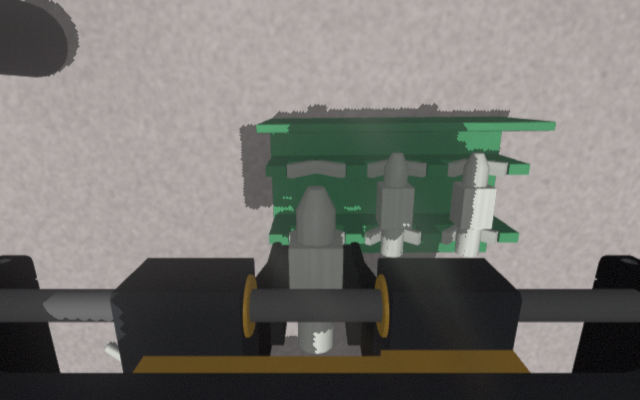

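>>> {"method": "carry_out", "body": {"series": [[-0.5, 0, 30, 0, 0, 0, -1], [-0.5, 0, 60, 0, 0, 0, -1], [-0.5, 0, 85, -0.2, -0.3, 0, -1], [-0.5, 0, 100, -0.2, -0.3, 0, -1], [-0.5, 0, 105, -0.2, -0.3, 0, -1], [-0.5, 0, 105, -0.2, -0.3, 0, -1]]}}

```text
time: 24.32
position: [0.5111, -0.2812, 0.0558]
tool_rot: [0.938, -0.348, 0.0, -0.0]
ft_force: [0.5, 0.3, -2.4]
grip_width: 0.0239
```

```bash
python3 -c "
from h import *
plan([.5102,-.2810,.0484],-40.7)
snap('wrist','pics/w11.png')
"
```

```text
now [ 0.5111 -0.2812  0.0558] head -40.70 t 24.32 w 0.0239 F [ 0.4541  0.2877 -2.4346]
move [-0.8  0.4  7.4] [-0.  0. -0.] dist 7 q6 target 101.9 now 90.9
```

View pics/w11.png

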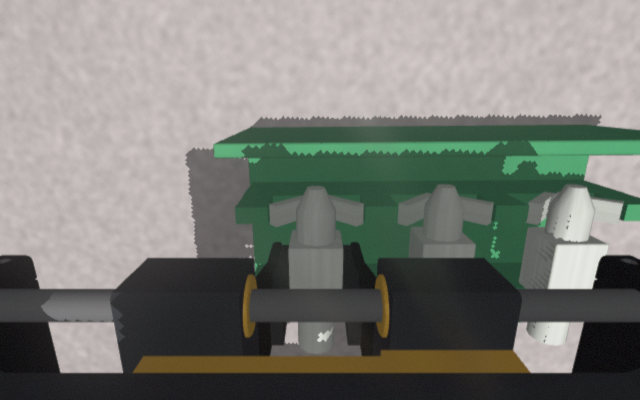

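>>> {"method": "carry_out", "body": {"series": [[-0.5, 0.3, 3, 0, 0, 0, -1], [-0.5, 0.3, 6, 0, 0, 0, -1], [-0.5, 0.3, 7.5, 0, 0, 0, -1], [-0.5, 0.3, 8.2, 0, 0, 0, -1], [-0.5, 0.3, 8.2, 0, 0, 0, -1]]}}

```text
time: 25.0
position: [0.5107, -0.2813, 0.0484]
tool_rot: [0.938, -0.348, 0.0, -0.0]
ft_force: [-1.3, 0.0, 3.0]
grip_width: 0.0239
```

```bash
python3 -c "
from h import *
plan([.5102,-.2810,.0484],-40.7)
"
```

```text
now [ 0.5107 -0.2813  0.0484] head -40.69 t 25.00 w 0.0239 F [-1.2567  0.0187  3.0435]
move [-0.6  0.1 -0. ] [-0. -0.  0.] dist 1 q6 target 101.9 now 90.8
```

Seated (force rose by 5 N). Release and lift clear.

>>> {"method": "carry_out", "body": {"series": [[0, 0, 0, 0, 0, 0, -0.3], [0, 0, 0, 0, 0, 0, -0.15], [0, 0, 0, 0, 0, 0, -0.1], [0, 0, 0, 0, 0, 0, -0.1], [0, 0, -20, 0, 0, 0, -0.1], [0, 0, -50, 0, 0, 0, -0.1], [0, 0, -90, 0, 0, 0, -0.1], [0, 0, -130, 0, 0, 0, -0.1]]}}

```text
time: 26.0
position: [0.5104, -0.2811, 0.1793]
tool_rot: [0.938, -0.348, 0.0, -0.0]
ft_force: [0.1, -1.2, -0.8]
grip_width: 0.0393
```

>>> {"method": "carry_out", "body": {"series": [[0, 0, -10, 0, 0, 0, -0.1], [0, 0, -10, 0, 0, 0, -0.1], [0, 0, -10, 0, 0, 0, -0.1]]}}

```text
time: 26.38
position: [0.5094, -0.2803, 0.1876]
tool_rot: [0.938, -0.348, -0.001, -0.001]
ft_force: [-0.5, -0.2, -0.5]
grip_width: 0.0391
```

```bash
python3 -c "
from h import *
snap('wrist','pics/w12.png'); snap('scene','pics/s12.png')
crop('pics/w12.png','pics/w12a.png',230,90,550,270,2.5)
o=robot.get_obs();print(o['time'],o['position'],o['joint_velocities'])
"
```

```text
26.475 [ 0.5095 -0.2805  0.1876] [-0.0008 -0.0015 -0.0061  0.0022  0.0018  0.0001]
```

View pics/w12a.png

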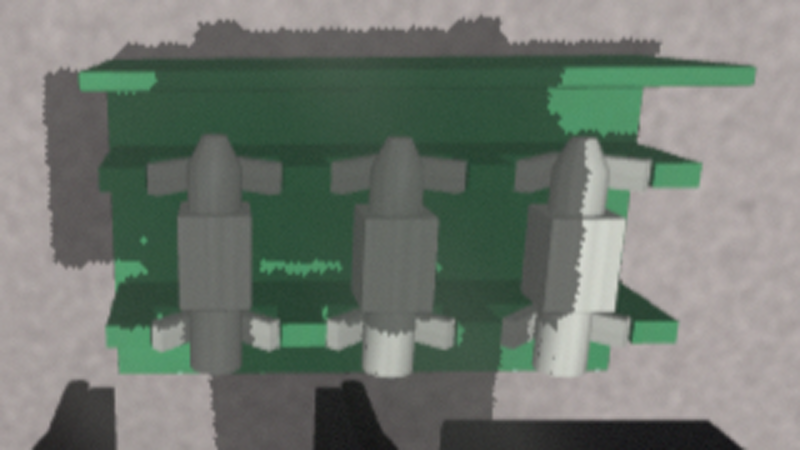

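View pics/s12.png

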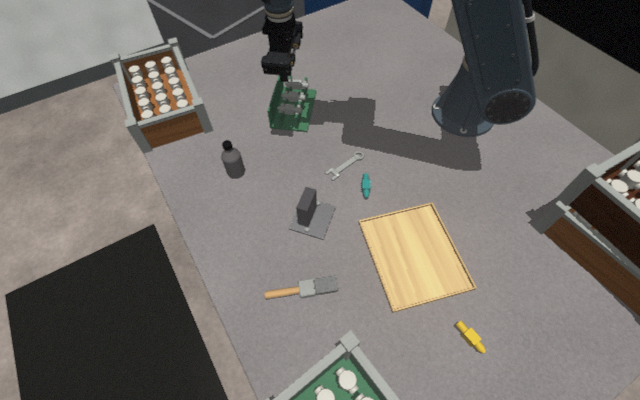

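All three pins sit level in the rack, with their chamfers to the fence (top of the crop, x≈213/397/585). The bystanders and look-alikes haven't moved, the tray is empty and the gripper is clear.

```bash
python3 -c "
from rig import robot
print(robot.hand_in())"
```

```text
the job is handed in; nothing more can be done
None
```

Both tray pins are in the rack with their chamfered ends to the fence, and I handed the job in at about 26.5 s of the 69 s allowed.

- **Feeling the ends:** I took the pins one at a time and offered the end that looked chamfered to the bore. Each pin went in until about 5–6 N resisted. The pin centre was then 32.1 mm from my estimate of the bore mouth for the first pin and 32.6 mm for the second. A chamfered end should stop at 33 mm and a square end at 40 mm, so both ends tried were the chamfered ones.
- **Racking:** The first pin went into slot1 before I fetched the second, which went into slot2. Each was lowered until the force reading showed it had seated, then released.
- **Last pictures:** All three pins lie level and centred between their V rests, chamfers to the fence. The tray is empty, and the oil bottle, wrench, brush and both coloured look-alikes are where they were.

**Disagreements and gaps:** The top and wrist cameras disagreed by about 3 mm on the rack's position. I used the wrist view and checked the alignment just before lowering each pin. I never saw the bore's mouth directly; I took its side from the 20 mm foot and its position from the block's outline, and the insertions agreed with that to about 1 mm.

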